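# Open the studio strongbox on its slipped combination dial

## Task

Open the strongbox that the lustres are locked in. Its dial has slipped on the spindle, so its marks no longer tell the true numbers: gently turn it right (clockwise) until you feel its stop and take that place as zero, then, counting from there on the 100 numbers of a full turn, dial left to 38, right to 18 and left to 26, running past none of them. Then swing the bolt handle right over towards the front until the lid comes up on its strut; force neither dial nor handle, and leave the pots and tools around the box where they are.

Things in the scene. Friction and masses are not known exactly. Their poses are not given: they have to be found in the camera images.
- safe: Grey steel strongbox, fixed: 300 deep (x), 340 wide (y), 140 high. Origin: centre of its underside; -x is its front (robot's side), z up. The front strip of its top (x -148 to -20) is a fixed lock plate at z 140, with the dial at x -84, y +80 (left) and the bolt handle's pivot at x -70, y -62 (right). Behind it is the lid, held by bolts inside that the handle draws.
- dial (a joint): Dial angle (rad), growing as it turns left (anticlockwise from above); turning left counts up, one number is 0.0628. It reads 0 with the bold white mark at the ring's far (+x) index, but true zero is at the stop, 0.4 to 1.2 rad to the right of the start. Turns with 0.05 to 0.1 N m, stays where left. Each number is good to about 2; after an overrun begin again at the stop.
- dial_knob (a point): Point on the dial's axis at the height to grip. The dial is a black disc of diameter 85 with white marks (one per 2 numbers, longer every 10) in a fixed aluminium ring of 104; on it a round knurled aluminium knob, 40 in diameter, 34 high. The point is 13.5 below the knob's top, 20 above the black disc, 30 above the lock plate.
- stop_post: The dial's stop: a post unseen inside the lock (origin on the dial's axis, at the box's underside). The dial turns right no further than this. It bends if the dial is twisted against it with more than 0.4 N m (16 N at its radius of 25); with a light grip of about 10 N the fingers slip on the knob before that.
- handle (a joint): Bolt handle's angle (rad): 0 locked, lever pointing to the box's right (-y); grows as the lever swings towards the front (clockwise from above) to its stop at 1.25. With the numbers dialled it takes about 3 N at the lever's end and frees the lid at 0.85 to 1.0; otherwise it binds at 0.25 to 0.45. It stays where it is left.
- handle_grip (a point): Point on the lever's centre line, 70 from the pivot, 30 above the lock plate. The lever is a level round steel bar, 14 thick, with a ball of 19 at its end, 90 from the pivot; clear space of 23 under it.
- handle_pivot (a point): Point on the handle's upright pivot axis, fixed to the box, at the lever's height (30 above the lock plate). The boss there is 30 in diameter and ends 8 above this point.
- fence: Steel bar unseen inside the lock, beside the dial's axis, that the handle pushes level towards the wheels of the lock (origin: at the box's underside). With wrong numbers it bears on their rims, and at the end of the handle's swing on its seat; it bends if pressed with over 80 N, which is 18 N across the lever at 70 from the pivot.
- lid (a joint): Angle of the lid (rad) about the hinge along the box's back edge: 0 shut (a little play of 0.02), grows as it opens; when the bolts are drawn the strut lifts it by itself to 0.7 in about 2 s.
- lid_edge (a point): Middle of the lid's front edge, on its top face.
- glaze_jar: Plastic jar, white lid, brown label, 80 in diameter, 115 high, upright. Origin at its underside. Not part of the job.
- bisque_vase: Small unglazed vase, 92 in diameter, 115 high, upright. Origin at its underside. Not part of the job.
- bisque_bowl: Small unglazed bowl, 110 in diameter, 50 high. Origin at its underside. Not part of the job.
- brush_pot: Blue pot, 72 in diameter, 90 high, with brushes reaching 185 up. Origin at its underside. Not part of the job.
- loop_tool: Wooden loop tool lying in front of the box, 170 long, 12 thick. Origin under its middle. Not part of the job.
- wood_rib: Flat wooden rib, 100 by 45 by 7, lying in front of the box. Origin at its underside. Not part of the job.
- tile_stack: Stack of four test tiles, 72 by 72, 28 high. Origin at its underside. Not part of the job.

How it is judged:
By the outcome, as a careful person would: the job done as asked, in the order asked, and still so for the second after the job is handed in, with the robot touching nothing.
It also fails if it takes over 61 s, if anything falls off the work surface, if the arm or the gripper's body presses on something with over 40 N, if the wrist force passes 120 N, or if a joint passes its speed limit or range.

## Robot

A 6-joint arm with a two-finger parallel gripper is mounted at the origin on the work surface. World frame = base frame: x ahead of the robot, y to its left, z up, the work surface at z = 0. Lengths are in mm, angles in rad, forces in N, time in s.
With the tool pointing down it reaches from about 400 to 925 mm from the base axis. Payload 12.5 kg.
Tool frame: the origin (TCP) lies midway between the tips of the shut fingers; the grasp point (between the pads) lies 19 mm behind it (env.grip_depth is the distance from the TCP to the grasp point, in mm); z points along the fingers, y is the line along which they close (so a half turn about z gives the same grasp; the last joint's range is limited). The gripper opens to 95 mm and grips with 3 to 60 N. Pads are 20 mm wide; open, the fingers measure 119 mm over their backs; the gripper's body (75 mm by 180 mm) begins 59 mm behind the grasp point.
Start: joints at [-1.374, 0.491, 1.559, -0, 1.092, -0.106], TCP at [186.394, -596.577, 214.661] pointing down, gripper open.
Joint ranges: [-3.1, 3.1], [-0.84, 2.19], [0.05, 2.79], [-1.13, 4.28], [0.06, 2.93], [-2.69, 2.69]. Speed limits (rad/s): [2.22, 2.22, 2.79, 3.14, 3.14, 3.14].

## Interface

Orientations are given as [roll, pitch, yaw] about the fixed x, y, z axes, in that order (R = Rz(yaw) Ry(pitch) Rx(roll)).
In Python, from cell import monitor, viewer, order, env gives the robot as it stands.
- The arm moves only by the tool move_arm, never from a script. Its argument "moves" is one flat list of numbers, 4 for each row, row after row: the shift along the tool's x, y, z normalised to -1 to 1, where 1 is 0.15 m, then the turn about the tool's z normalised to -1 to 1, where 1 is pi/2 rad. A call has 1 to 10 rows; each row shifts and turns the commanded pose from where the row before left it, along the tool's axes as they then stand; what a row does not reach is not made up. A row lasts 1/8 s, in which the tool goes at most 62.5 mm and 10.7 degrees, less where a joint would pass 70% of its speed; a pose out of reach is approached as far as the arm can. A call with a number of a shift or a turn outside -1 to 1 is refused whole. A call with a gripper value outside its range is refused whole. "claw" is the finger opening in mm, from 0 to 95.1, set as the call begins (left out, the last holds). The fingers move at their own pace and stop on an object; the grip force is fixed at half the most. Time passes only in rows, so rows that do not move let the fingers close. It gives the time, the measured TCP pose, the force, the opening and the grip force at its end, in the units of the state.
- monitor.state(): the state, without advancing time (a new reading comes with each control period).
- viewer.read_camera(name): name is "scene" or "side" or "wrist"; returns the picture (480x640x3 uint8, red, green, blue); there is no depth.
- viewer.camera_info(name): a dict with "K" (3x3 intrinsics, pixels), "dist_coeffs" ([k1, k2, p1, p2, k3] as OpenCV has them; the pictures are not rectified), "camera_from_world" (4x4, takes a point from world to camera coordinates). Camera axes: x right, y down, z forward; pixel columns grow to the right and rows downward; lengths in mm; the calibration is good to about 2 mm. A picture is of the moment at which its call begins: read the wrist's pose just before it. camera_info takes no time and is no camera call; for the wrist camera it gives the pose at the moment of the call.
- order.job_done(): hands the job in; it is judged then, once.
The state is a dict: "t": time; "joints": joint angles; "qvel": joint speeds; "tau": joint torques, N m; "eef_pos": TCP position; "tcp_rot": TCP orientation; "ft_force": force on the tool from outside, world axes, zero at the start; "moment": the same for the moment, N m; "opening": opening from 0.0 (shut) to 1.0 (fully open); "grip_force": force on a finger pad.
Only numpy, scipy, OpenCV 4.12 (cv2) and the standard library are available. Lean on these libraries where they do the work, as an engineer would, in place of code of your own. Each camera call takes 0.05 s, during which the arm holds its last target. There are 200 camera calls.

## Working session

There is one attempt and no reset: what is moved stays moved. The work goes in short steps, Python scripts to look and compute and a tool call to move; the robot and the scene stay as the last step left them, time stands still between calls to the robot, and variables do not carry over. Pictures are saved under pics/ and viewed, at most 10 in all, crops included, and the job is handed in when it is done.

Besides the shell and the picture viewer there is one more tool, called after "Request:" as name(argument=value, ...) on one line, values as JSON. move_arm: Moves the arm, as the interface text tells. Scaled input: -1 to 1 covers 0.15 m each way for a shift and pi/2 rad each way for a turn. Its arguments: {"type":"object","properties":{"moves":{"type":"array"},"claw":{"type":"number"}},"required":["moves"]}

```bash
mkdir -p pics; ls; python3 - <<'E'
from cell import monitor, viewer, order, env
import cv2,numpy as np
for n in ("scene","side"):
    im=viewer.read_camera(n); cv2.imwrite(f"pics/{n}0.png",im[:,:,::-1])
    i=viewer.camera_info(n); print(n,np.round(i["K"],1).tolist(),i["dist_coeffs"],np.round(i["camera_from_world"],3).tolist())
s=monitor.state();print(s, env.grip_depth)
E
```

```text
pics
scene [[495.5, 0.0, 328.4], [0.0, 495.5, 235.9], [0.0, 0.0, 1.0]] [-0.06797356  0.          0.          0.          0.        ] [[0.688, 0.726, -0.008, -434.899], [0.687, -0.655, -0.316, -316.96], [-0.235, 0.212, -0.949, 1285.786], [0.0, 0.0, 0.0, 1.0]]
side [[600.9, 0.0, 315.8], [0.0, 600.9, 246.0], [0.0, 0.0, 1.0]] [-0.05832336  0.          0.          0.          0.        ] [[-0.757, -0.653, 0.002, 484.265], [-0.621, 0.718, -0.314, 372.14], [0.204, -0.24, -0.949, 1112.46], [0.0, 0.0, 0.0, 1.0]]
{'t': 0.1, 'joints': array([-1.37359104e+00,  4.91496225e-01,  1.55935441e+00,  3.89354814e-05,
        1.09171073e+00, -1.05589425e-01]), 'qvel': array([ 1.07910227e-03, -1.39858195e-03, -4.02473897e-03, -1.30223026e-03,
        6.13776733e-04,  6.08332113e-05]), 'tau': array([ 2.32352380e-03, -6.13622046e+01, -2.58606702e+01,  6.93324837e-02,
        4.70039563e-02, -4.96887856e-05]), 'eef_pos': array([ 186.36573652, -596.35819747,  214.1338276 ]), 'tcp_rot': array([-3.14063297e+00, -1.36438346e-04,  3.02776685e-01]), 'ft_force': array([ 0.49640297, -0.00902709,  0.17066958]), 'moment': array([-0.0833352 ,  0.02348643, -0.01655349]), 'grip_force': 0.0, 'opening': 1.001050840796235} 18.8
```

View pics/scene0.png

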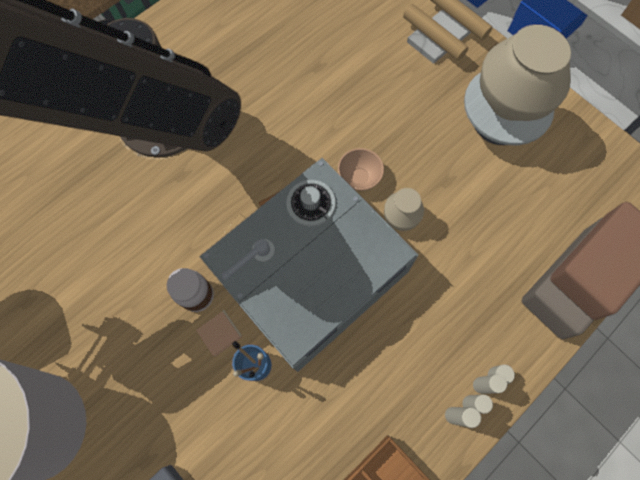

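View pics/side0.png

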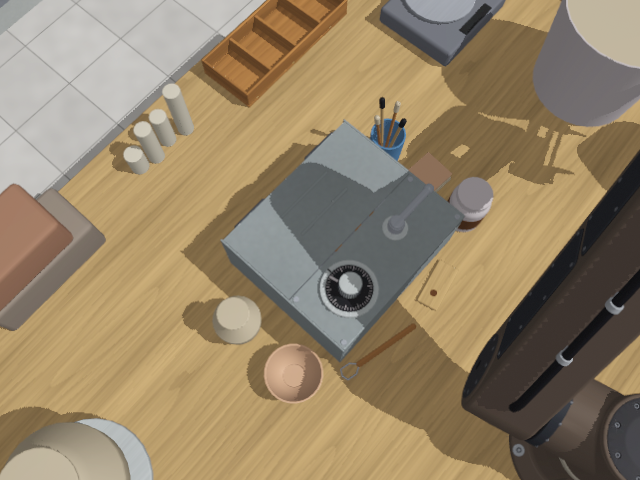

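The scene view shows the dial ring at about (311,202), the boss at (263,250) and the lever end near (226,275). In the side view the dial is at (349,288), the boss at (395,227) and the lever end near (430,188).

```bash
cat > h.py <<'E'
from cell import monitor, viewer, order, env
import cv2,numpy as np
def ray(info,uv):
    M=np.array(info["camera_from_world"]);R,t=M[:3,:3],M[:3,3]
    p=cv2.undistortPoints(np.array([[uv]],float),np.array(info["K"]),np.array(info["dist_coeffs"]))[0,0]
    return -R.T@t, R.T@np.array([p[0],p[1],1.])
def plane(info,uv,z):
    o,d=ray(info,uv); return o+d*(z-o[2])/d[2]
def proj(info,P):
    M=np.array(info["camera_from_world"]); r,_=cv2.Rodrigues(M[:3,:3])
    return cv2.projectPoints(np.array(P,float).reshape(-1,1,3),r,M[:3,3],np.array(info["K"]),np.array(info["dist_coeffs"]))[0][:,0]
def st():
    s=monitor.state();print("t",round(s["t"],3),"pos",np.round(s["eef_pos"],1),"rot",np.round(s["tcp_rot"],4),"F",np.round(s["ft_force"],2),"M",np.round(s["moment"],3),"op",round(s["opening"],3),"g",round(s["grip_force"],1),"q",np.round(s["joints"],2));return s
E
python3 - <<'E'
from h import *
S=viewer.camera_info("scene");D=viewer.camera_info("side")
for n,a,b,z in [("ring",(311,202),(349,288),142),("boss",(263,245),(395,222),178),("ball",(226,275),(430,188),170),("FL",(323,160),(342,358),140),("FR",(201,257),(463,214),140),("BL",(416,252),(222,242),140),("BR",(295,368),(345,122),140)]:
    print(n,np.round(plane(S,a,z)),np.round(plane(D,b,z)))
ims=[]
for n,c in (("scene",(200,150,360,300)),("side",(300,150,480,330))):
    im=cv2.imread(f"pics/{n}0.png")[c[1]:c[3],c[0]:c[2]]
    ims.append(cv2.resize(im,(400,400*im.shape[0]//im.shape[1]),interpolation=cv2.INTER_CUBIC))
h=max(i.shape[0] for i in ims)
cv2.imwrite("pics/crop0.png",np.hstack([cv2.copyMakeBorder(i,0,h-i.shape[0],0,0,0) for i in ims]))
E
```

```text
ring [497.  79. 142.] [497.  77. 142.]
boss [511. -62. 178.] [508. -61. 178.]
ball [ 504. -155.  170.] [ 502. -157.  170.]
FL [442. 166. 140.] [427. 179. 140.]
FR [ 429. -168.  140.] [ 427. -170.  140.]
BL [727. 160. 140.] [726. 161. 140.]
BR [ 727. -176.  140.] [ 716. -174.  140.]
```

View pics/crop0.png

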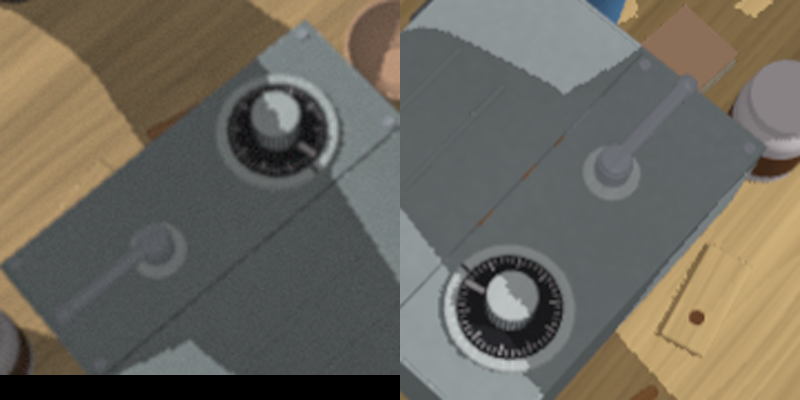

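The crops show the dial's bold mark near the far index and the lever pointing right. Both views put the dial at about (497, 78). I'll move above it now.

Request:
move_arm(moves=[0.207, -0.23, 0, 0, 0.207, -0.23, 0, 0, 0.207, -0.23, 0, 0, 0.207, -0.23, 0, 0, 0.207, -0.23, 0, 0, 0.207, -0.23, 0, 0, 0.207, -0.23, 0, 0, 0.207, -0.23, 0, 0, 0.207, -0.23, 0, 0, 0.207, -0.23, 0, 0], claw=95)

```text
t: 1.35
eef_pos: [380.3, -173.2, 214.6]
tcp_rot: [3.142, 0.0, 0.303]
ft_force: [0.9, -1.2, -0.8]
opening: 0.996
grip_force: 0.0
```

Request:
move_arm(moves=[0.207, -0.23, 0, 0, 0.207, -0.23, 0, 0, 0.207, -0.23, 0, 0, 0.207, -0.23, 0, 0, 0.207, -0.23, 0, 0, 0.207, -0.23, 0, 0, 0, 0, 0, -0.1, 0, 0, 0, -0.1])

```text
t: 2.35
eef_pos: [495.9, 79.1, 214.2]
tcp_rot: [-3.141, 0.001, 0.623]
ft_force: [-0.4, 0.1, 0.1]
opening: 0.995
grip_force: 0.0
```

Request:
move_arm(moves=[0, 0, 0, -0.1, 0, 0, 0, -0.1, 0, 0, 0, -0.1, 0, 0, 0, -0.1, 0, 0, 0, -0.1, 0, 0, 0, -0.064, 0, 0, 0, 0, 0, 0, 0, 0])

```text
t: 3.35
eef_pos: [495.9, 78.5, 214.5]
tcp_rot: [-3.141, 0.0, 1.501]
ft_force: [1.1, 0.3, -0.7]
opening: 0.997
grip_force: 0.0
```

```bash
python3 - <<'E'
from h import *
st(); i=viewer.camera_info("wrist"); im=viewer.read_camera("wrist"); cv2.imwrite("pics/w1.png",im[:,:,::-1])
print(np.round(proj(i,[[497,78,183.5],[497,78,150],[509,-62,178]]),1), np.round(i["K"][0][0]),np.round(i["camera_from_world"],3).tolist())
E
```

```text
t 3.35 pos [495.9  78.5 214.5] rot [-3.1415e+00  1.0000e-04  1.5007e+00] F [ 1.06  0.28 -0.72] M [-0.025 -0.107  0.027] op 0.997 g 0.0 q [ 0.03  0.32  1.85 -0.    0.97  0.1 ]
[[324.  276.1]
 [323.7 259.3]
 [352.7 446.2]] 346.0 [[0.997, -0.071, -0.001, -488.115], [-0.069, -0.962, 0.265, 81.183], [-0.02, -0.264, -0.964, 421.956], [0.0, 0.0, 0.0, 1.0]]
```

View pics/w1.png

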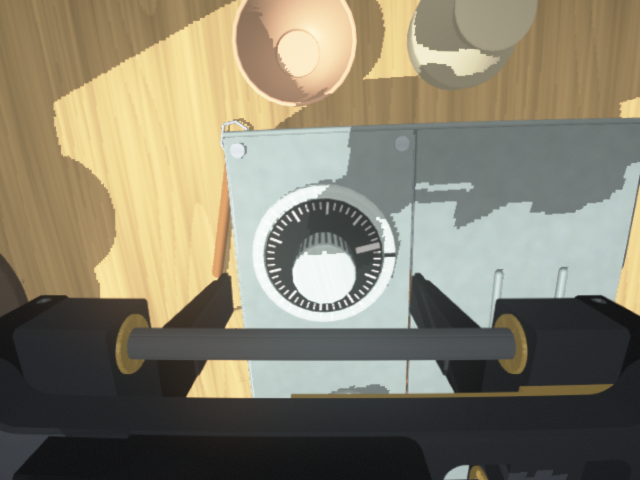

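The wrist view shows the knob top at about (324,272), the ring centre about (325,253), the bold mark at (368,248) and the index at (389,255). Next I'll refine the dial centre.

```bash
python3 - <<'E'
from h import *
i=viewer.camera_info("wrist"); im=cv2.imread("pics/w1.png"); g=im.min(2)
m=cv2.inRange(g,0,75); m[:185]=0;m[322:]=0;m[:,:255]=0;m[:,398:]=0
m=cv2.morphologyEx(m,cv2.MORPH_CLOSE,np.ones((9,9)))
c=max(cv2.findContours(m,0,2)[0],key=cv2.contourArea); c=cv2.convexHull(c); e=cv2.fitEllipse(c); print("disc",e,plane(i,e[0],150))
m=cv2.inRange(g,225,255); m[:250]=0;m[318:]=0;m[:,:290]=0;m[:,360:]=0
n,l,s,ce=cv2.connectedComponentsWithStats(m);k=1+s[1:,4].argmax();print("knob",s[k],plane(i,(s[k][0]+s[k][2]/2,s[k][1]+s[k][3]/2),183.5))
for n,p,z in [("mark",(368,248),150),("idx",(389,255),146),("edgeFL",(225,130),140),("edgeL",(630,119),140),("seamL",(414,128),140),("seamR",(408,396),140),("frontL",(250,396),140)]: print(n,plane(i,p,z))
E
```

```text
disc ((327.9361267089844, 254.33384704589844), (108.15536499023438, 120.01463317871094), 89.99699401855469) [500.29857054  81.44927813 150.        ]
knob [ 293  251   61   59 2523] [496.48577054  75.0665055  183.5       ]
mark [528.8988174   84.11925245 150.        ]
idx [544.39464732  76.55222562 146.        ]
edgeFL [436.44465974 171.3314222  140.        ]
edgeL [715.21824485 160.96920018 140.        ]
seamL [564.32942929 163.5090058  140.        ]
seamR [559.62069642 -51.69383209 140.        ]
frontL [426.38578077 -42.16607664 140.        ]
```

Request:
move_arm(moves=[0, 0, 0.1, 0, 0, 0, 0.1, 0, 0, 0, 0.1, 0, 0, 0, 0.09, 0, 0, 0, 0, 0])

```text
t: 4.03
eef_pos: [495.5, 78.4, 154.9]
tcp_rot: [-3.139, 0.0, 1.503]
ft_force: [0.1, 0.3, -0.0]
opening: 0.998
grip_force: 0.0
```

Request:
move_arm(moves=[0, 0, 0, 0, 0, 0, 0, 0, 0, 0, 0, 0, 0, 0, 0, 0, 0, 0, 0, 0], claw=42)

```text
t: 4.65
eef_pos: [496.0, 78.5, 156.2]
tcp_rot: [3.141, 0.0, 1.503]
ft_force: [0.4, 1.3, 0.2]
opening: 0.532
grip_force: 0.0
```

Request:
move_arm(moves=[0, 0, 0, 0, 0, 0, 0, 0, 0, 0, 0, 0], claw=39.3)

```text
t: 5.03
eef_pos: [497.7, 78.3, 156.2]
tcp_rot: [3.138, -0.0, 1.503]
ft_force: [8.9, 0.3, -4.7]
opening: 0.413
grip_force: 24.4
```

```bash
python3 -c "
from h import *
st()"
```

```text
t 5.025 pos [497.7  78.3 156.2] rot [ 3.1379e+00 -1.0000e-04  1.5028e+00] F [ 8.87  0.25 -4.74] M [-0.059 -1.4   -0.005] op 0.413 g 24.4 q [ 0.03  0.39  1.92 -0.    0.82  0.09]
```

Request:
move_arm(moves=[0, 0.018, 0, 0, 0, 0, 0, 0, 0, 0, 0, 0], claw=40.2)

```text
t: 5.4
eef_pos: [497.9, 78.3, 156.0]
tcp_rot: [-3.14, 0.0, 1.503]
ft_force: [-4.9, 0.9, 3.3]
opening: 0.422
grip_force: 2.6
```

```bash
python3 -c "
from h import *
st()"
```

```text
t 5.4 pos [497.9  78.3 156. ] rot [-3.1399e+00  3.0000e-04  1.5030e+00] F [-4.92  0.93  3.33] M [-0.058  0.91  -0.031] op 0.422 g 2.6 q [ 0.02  0.4   1.92 -0.    0.83  0.09]
```

Request:
move_arm(moves=[0, -0.006, 0, 0, 0, 0, 0, 0], claw=39.8)

```text
t: 5.65
eef_pos: [497.7, 78.3, 156.1]
tcp_rot: [3.142, 0.0, 1.503]
ft_force: [-1.8, -0.1, 0.8]
opening: 0.418
grip_force: 5.2
```

Request:
move_arm(moves=[0, 0, 0, 0.03, 0, 0, 0, 0.03, 0, 0, 0, 0.03, 0, 0, 0, 0])

```text
t: 6.15
eef_pos: [497.9, 78.3, 156.1]
tcp_rot: [3.141, 0.0, 1.362]
ft_force: [-1.8, -0.2, -0.6]
opening: 0.421
grip_force: 5.3
```

```bash
python3 - <<'E'
from h import *
st(); im=viewer.read_camera("wrist"); cv2.imwrite("pics/w2.png",im[:,:,::-1])
E
```

```text
t 6.15 pos [497.9  78.3 156.1] rot [3.1413 0.     1.3617] F [-1.75 -0.16 -0.55] M [-0.122  0.155 -0.071] op 0.421 g 5.3 q [ 0.02  0.4   1.92 -0.    0.83  0.23]
```

View pics/w2.png

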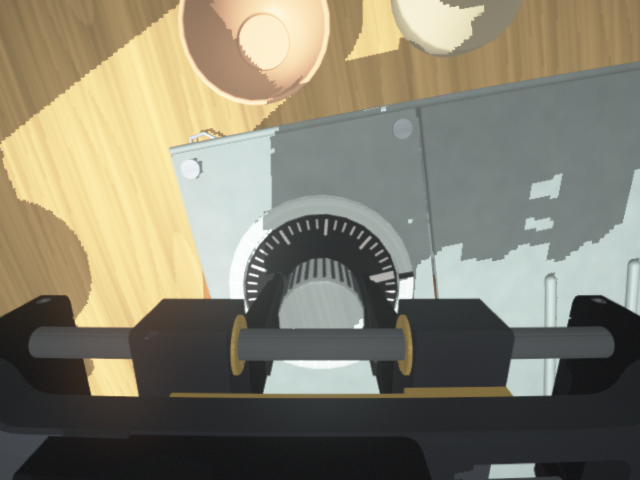

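The mark has turned with the gripper and is now next to the index, at (382,276) and (405,275). I'll keep turning right gently.

Request:
move_arm(moves=[0, 0, 0, 0.03, 0, 0, 0, 0.03, 0, 0, 0, 0.03, 0, 0, 0, 0], claw=39.7)

```text
t: 6.7
eef_pos: [498.1, 78.3, 156.1]
tcp_rot: [3.141, -0.0, 1.221]
ft_force: [-0.2, -1.3, -1.3]
opening: 0.417
grip_force: 8.9
```

```bash
python3 -c "
from h import *
st()"
```

```text
t 6.7 pos [498.1  78.3 156.1] rot [ 3.1410e+00 -1.0000e-04  1.2211e+00] F [-0.21 -1.31 -1.35] M [-0.108 -0.088 -0.056] op 0.417 g 8.9 q [ 0.02  0.4   1.92 -0.    0.83  0.37]
```

Request:
move_arm(moves=[0, 0, 0, 0.03, 0, 0, 0, 0.03, 0, 0, 0, 0])

```text
t: 7.08
eef_pos: [498.2, 78.2, 156.1]
tcp_rot: [3.141, -0.0, 1.127]
ft_force: [2.0, -1.7, -1.6]
opening: 0.418
grip_force: 8.9
```

```bash
python3 -c "
from h import *
st()"
```

```text
t 7.075 pos [498.2  78.2 156.1] rot [ 3.1409e+00 -2.0000e-04  1.1275e+00] F [ 1.98 -1.66 -1.59] M [-0.278 -0.242 -0.018] op 0.418 g 8.9 q [ 0.02  0.4   1.92 -0.    0.83  0.47]
```

Request:
move_arm(moves=[0, 0, 0, 0.03, 0, 0, 0, 0.03, 0, 0, 0, 0])

```text
t: 7.45
eef_pos: [498.3, 78.2, 156.1]
tcp_rot: [3.141, -0.0, 1.034]
ft_force: [3.9, -3.2, -2.9]
opening: 0.421
grip_force: 9.0
```

```bash
python3 -c "
from h import *
st()"
```

```text
t 7.45 pos [498.3  78.2 156.1] rot [ 3.1406e+00 -3.0000e-04  1.0335e+00] F [ 3.89 -3.18 -2.94] M [-0.46  -0.567 -0.081] op 0.421 g 9.0 q [ 0.02  0.4   1.92 -0.    0.83  0.56]
```

Request:
move_arm(moves=[-0.014, 0.009, 0, 0, 0, 0, 0, 0.03, 0, 0, 0, 0.03, 0, 0, 0, 0])

```text
t: 7.95
eef_pos: [497.6, 76.9, 156.1]
tcp_rot: [-3.14, -0.001, 0.939]
ft_force: [0.1, 7.7, -1.3]
opening: 0.413
grip_force: 8.8
```

```bash
python3 -c "
from h import *
st()"
```

```text
t 7.95 pos [497.6  76.9 156.1] rot [-3.1403e+00 -1.1000e-03  9.3860e-01] F [ 0.11  7.7  -1.34] M [ 1.312 -0.19  -0.046] op 0.413 g 8.8 q [0.02 0.4  1.92 0.   0.83 0.65]
```

Request:
move_arm(moves=[0, 0, 0, 0.03, 0, 0, 0, 0.02, 0, 0, 0, 0])

```text
t: 8.32
eef_pos: [497.6, 76.8, 156.1]
tcp_rot: [-3.14, -0.001, 0.86]
ft_force: [-0.3, 8.0, -1.0]
opening: 0.418
grip_force: 8.8
```

```bash
python3 -c "
from h import *
st()
im=viewer.read_camera('wrist'); cv2.imwrite('pics/w3.png',im[:,:,::-1])"
```

```text
t 8.325 pos [497.6  76.8 156.1] rot [-3.1403e+00 -9.0000e-04  8.6030e-01] F [-0.3   7.99 -1.01] M [ 1.305 -0.155 -0.045] op 0.418 g 8.8 q [0.02 0.4  1.92 0.   0.83 0.73]
```

Request:
move_arm(moves=[0.008, -0.006, 0, 0, 0, 0, 0, 0.03, 0, 0, 0, 0.02, 0, 0, 0, 0])

```text
t: 8.88
eef_pos: [497.6, 77.0, 156.1]
tcp_rot: [-3.141, 0.001, 0.781]
ft_force: [-3.5, -4.5, 1.4]
opening: 0.419
grip_force: 8.9
```

```bash
python3 -c "
from h import *
st()"
```

```text
t 8.875 pos [497.6  77.  156.1] rot [-3.1414e+00  1.0000e-03  7.8080e-01] F [-3.47 -4.54  1.35] M [-0.889  0.437 -0.008] op 0.419 g 8.9 q [ 0.02  0.4   1.92 -0.    0.83  0.81]
```

Request:
move_arm(moves=[0, 0, 0, 0.03, 0, 0, 0, 0.02, 0, 0, 0, 0])

```text
t: 9.25
eef_pos: [497.6, 77.0, 156.1]
tcp_rot: [-3.141, 0.001, 0.702]
ft_force: [-2.3, -4.7, 0.6]
opening: 0.418
grip_force: 8.9
```

```bash
python3 -c "
from h import *
st()
im=viewer.read_camera('wrist'); cv2.imwrite('pics/w4.png',im[:,:,::-1])"
```

```text
t 9.25 pos [497.6  77.  156.1] rot [-3.1414e+00  1.0000e-03  7.0220e-01] F [-2.27 -4.74  0.62] M [-0.863  0.393 -0.07 ] op 0.418 g 8.9 q [ 0.02  0.4   1.92 -0.    0.83  0.89]
```

```bash
cat >> h.py <<'E'
def mark(im,info,c=(497.6,77.0),save=None):
    th=np.linspace(-np.pi,np.pi,720,endpoint=False); rr=np.linspace(22,52,61)
    P=np.array([[c[0]+r*np.cos(t),c[1]+r*np.sin(t),150] for r in rr for t in th])
    uv=proj(info,P).reshape(61,720,2).astype(np.float32)
    p=cv2.remap(im,uv[...,0],uv[...,1],cv2.INTER_LINEAR,borderValue=0)
    if save: cv2.imwrite(save,cv2.resize(p,(800,240)))
    return th,rr,p
E
python3 - <<'E'
from h import *
i=viewer.camera_info("wrist")
a=mark(cv2.imread("pics/w4.png"),i,save="/tmp/a.png");
c=cv2.imread("pics/w4.png"); a=cv2.imread("/tmp/a.png")
cv2.imwrite("pics/c4.png",np.vstack([a,cv2.resize(c[150:350,100:500],(800,340))]))
E
```

```text
(no output)
```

View pics/c4.png

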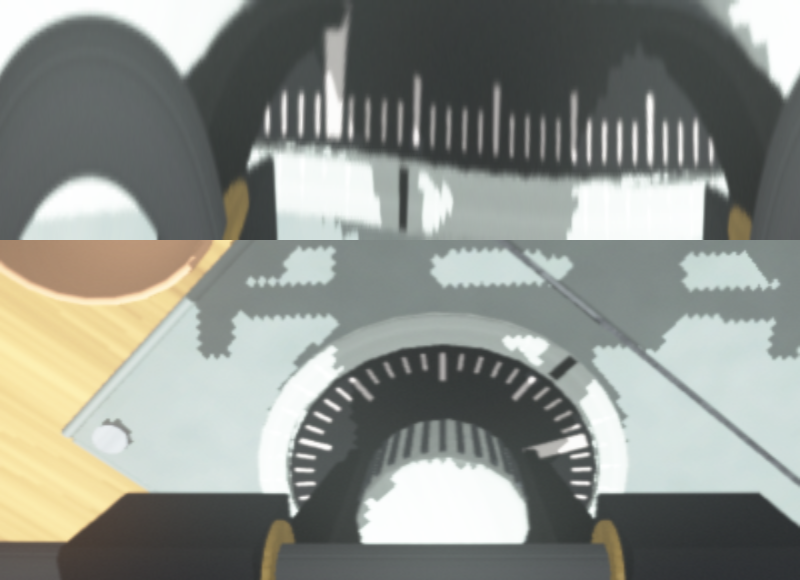

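The unwrapped view has the bold mark at column 334 and the index at 403, so the dial is at about −0.54 and moving with the gripper without slipping. I'll keep going right.

```bash
cat >> h.py <<'E'
def dial(exp,name=None,win=0.35):
    i=viewer.camera_info("wrist"); im=viewer.read_camera("wrist")[:,:,::-1].copy()
    if name: cv2.imwrite(f"pics/{name}.png",im)
    th,rr,p=mark(im,i,save=f"/tmp/{name}_p.png" if name else None); g=p.astype(float).mean(2)
    def pk(prof,e):
        w=np.abs((th-e+np.pi)%(2*np.pi)-np.pi)<win; s=prof*w; k=np.flatnonzero(s>0.6*s.max()); return (s[k]@th[k])/s[k].sum(),s.max()
    a=g[(rr>27)&(rr<31.5)].mean(0); a=np.clip(a-cv2.blur(a[None],(61,1))[0],0,None)
    print("mark",pk(a,exp-0.02)); return p
E
python3 - <<'E'
from h import *
dial(-0.54)
E
```

```text
mark (np.float64(-0.5119861683456757), np.float64(84.72199453551914))
```

Request:
move_arm(moves=[0, 0, 0, 0.025, 0, 0, 0, 0.025, 0, 0, 0, 0])

```text
t: 9.72
eef_pos: [497.6, 77.0, 156.1]
tcp_rot: [-3.141, 0.001, 0.624]
ft_force: [-2.3, -5.3, -0.2]
opening: 0.418
grip_force: 8.9
```

```bash
python3 -c "
from h import *
st();dial(-.62)"
```

```text
t 9.725 pos [497.6  77.  156.1] rot [-3.1415e+00  1.0000e-03  6.2360e-01] F [-2.32 -5.26 -0.25] M [-0.867  0.393 -0.035] op 0.418 g 8.9 q [ 0.02  0.4   1.92 -0.    0.83  0.97]
mark (np.float64(-0.5991340578977964), np.float64(92.05737704918026))
```

Request:
move_arm(moves=[0, 0, 0, 0.025, 0, 0, 0, 0.025, 0, 0, 0, 0])

```text
t: 10.15
eef_pos: [497.6, 77.0, 156.1]
tcp_rot: [-3.142, 0.001, 0.545]
ft_force: [-2.7, -4.0, 1.1]
opening: 0.42
grip_force: 8.9
```

```bash
python3 -c "
from h import *
st();dial(-.7)"
```

```text
t 10.15 pos [497.6  77.  156.1] rot [-3.1416e+00  1.0000e-03  5.4500e-01] F [-2.68 -4.02  1.07] M [-0.893  0.412 -0.067] op 0.42 g 8.9 q [ 0.02  0.4   1.92 -0.    0.83  1.05]
mark (np.float64(-0.6838754720944002), np.float64(124.24112021857918))
```

Request:
move_arm(moves=[0, 0, 0, 0.025, 0, 0, 0, 0.025, 0, 0, 0, 0])

```text
t: 10.58
eef_pos: [497.6, 77.0, 156.1]
tcp_rot: [3.142, 0.001, 0.467]
ft_force: [-2.8, -4.3, 0.4]
opening: 0.417
grip_force: 8.9
```

```bash
python3 -c "
from h import *
st();dial(-.76)"
```

```text
t 10.575 pos [497.6  77.  156.1] rot [3.1415e+00 1.0000e-03 4.6650e-01] F [-2.75 -4.31  0.4 ] M [-0.851  0.384  0.009] op 0.417 g 8.9 q [ 0.02  0.4   1.92 -0.    0.83  1.13]
mark (np.float64(-0.7638390745190313), np.float64(123.97404371584696))
```

Request:
move_arm(moves=[0, 0, 0, 0.025, 0, 0, 0, 0.025, 0, 0, 0, 0])

```text
t: 11.0
eef_pos: [498.2, 77.3, 156.1]
tcp_rot: [3.141, -0.0, 0.389]
ft_force: [1.7, -3.9, -2.7]
opening: 0.414
grip_force: 8.9
```

```bash
python3 -c "
from h import *
st();dial(-.82)"
```

```text
t 11.0 pos [498.2  77.3 156.1] rot [ 3.1413e+00 -4.0000e-04  3.8860e-01] F [ 1.74 -3.92 -2.71] M [-0.381 -0.256  0.164] op 0.414 g 8.9 q [ 0.02  0.4   1.92 -0.    0.83  1.21]
mark (np.float64(-0.8027594281131897), np.float64(119.95081967213113))
```

Request:
move_arm(moves=[0, 0, 0, 0.02, 0, 0, 0, 0])

```text
t: 11.3
eef_pos: [498.4, 77.3, 156.2]
tcp_rot: [3.141, -0.001, 0.356]
ft_force: [3.6, -2.2, -3.9]
opening: 0.416
grip_force: 8.9
```

```bash
python3 -c "
from h import *
st();dial(-.82)"
```

```text
t 11.3 pos [498.4  77.3 156.2] rot [ 3.1412e+00 -9.0000e-04  3.5590e-01] F [ 3.6  -2.23 -3.86] M [-0.417 -0.668  0.156] op 0.416 g 8.9 q [ 0.02  0.4   1.92 -0.    0.83  1.24]
mark (np.float64(-0.8071424118227636), np.float64(118.45286885245909))
```

The stop is found: the moment jumped and the mark stays at −0.805. I'll regrip without strain.

Request:
move_arm(moves=[0, 0, 0, 0, 0, 0, 0, 0], claw=42)

```text
t: 11.6
eef_pos: [497.6, 77.5, 156.1]
tcp_rot: [-3.141, 0.001, 0.356]
ft_force: [-0.7, -1.6, 1.0]
opening: 0.441
grip_force: 0.0
```

```bash
python3 -c "
from h import *
st();dial(-.82,'w5')"
```

```text
t 11.6 pos [497.6  77.5 156.1] rot [-3.1412e+00  5.0000e-04  3.5610e-01] F [-0.66 -1.58  1.04] M [ 0.018 -0.03  -0.006] op 0.441 g 0.0 q [0.02 0.4  1.92 0.   0.83 1.24]
mark (np.float64(-0.7894921573123286), np.float64(119.60109289617492))
```

Request:
move_arm(moves=[0, 0, 0, 0, 0, 0, 0, 0, 0, 0, 0, 0], claw=39.5)

```text
t: 12.02
eef_pos: [497.9, 77.2, 156.1]
tcp_rot: [3.141, 0.0, 0.356]
ft_force: [0.3, -4.4, 1.4]
opening: 0.416
grip_force: 16.6
```

```bash
python3 -c "
from h import *
st();dial(-.82)"
```

```text
t 12.025 pos [497.9  77.2 156.1] rot [3.1413e+00 2.0000e-04 3.5620e-01] F [ 0.26 -4.38  1.43] M [-0.642  0.044 -0.04 ] op 0.416 g 16.6 q [ 0.02  0.4   1.92 -0.    0.83  1.24]
mark (np.float64(-0.786466066948245), np.float64(118.90232240437135))
```

Request:
move_arm(moves=[0, 0, 0, -0.06, 0, 0, 0, -0.06, 0, 0, 0, -0.06, 0, 0, 0, -0.06, 0, 0, 0, -0.06, 0, 0, 0, -0.06, 0, 0, 0, -0.06, 0, 0, 0, -0.06, 0, 0, 0, -0.06, 0, 0, 0, 0])

```text
t: 13.32
eef_pos: [497.8, 77.3, 156.1]
tcp_rot: [-3.141, 0.0, 1.204]
ft_force: [-2.3, -2.0, 0.9]
opening: 0.414
grip_force: 16.5
```

```bash
python3 -c "
from h import *
st();dial(.058)"
```

```text
t 13.325 pos [497.8  77.3 156.1] rot [-3.1413e+00  2.0000e-04  1.2039e+00] F [-2.26 -2.05  0.91] M [-0.413  0.284  0.025] op 0.414 g 16.5 q [ 0.02  0.4   1.92 -0.    0.83  0.39]
mark (np.float64(0.0989299041674331), np.float64(90.76161202185787))
```

Request:
move_arm(moves=[0, 0, 0, -0.06, 0, 0, 0, -0.06, 0, 0, 0, -0.06, 0, 0, 0, -0.06, 0, 0, 0, -0.06, 0, 0, 0, -0.06, 0, 0, 0, -0.06, 0, 0, 0, -0.06, 0, 0, 0, -0.06, 0, 0, 0, 0])

```text
t: 14.62
eef_pos: [497.5, 77.3, 156.1]
tcp_rot: [-3.141, -0.0, 2.05]
ft_force: [-5.4, -1.6, 4.0]
opening: 0.418
grip_force: 16.4
```

```bash
python3 -c "
from h import *
st();dial(.9)"
```

```text
t 14.625 pos [497.5  77.3 156.1] rot [-3.1407e+00 -4.0000e-04  2.0505e+00] F [-5.42 -1.58  4.01] M [-0.387  0.587  0.046] op 0.418 g 16.4 q [ 0.02  0.4   1.92 -0.    0.83 -0.46]
mark (np.float64(0.9395284786983158), np.float64(89.61543715846997))
```

Request:
move_arm(moves=[0, 0, 0, -0.06, 0, 0, 0, -0.06, 0, 0, 0, -0.06, 0, 0, 0, -0.06, 0, 0, 0, -0.06, 0, 0, 0, -0.06, 0, 0, 0, -0.06, 0, 0, 0, -0.012, 0, 0, 0, 0, 0, 0, 0, 0])

```text
t: 15.92
eef_pos: [497.4, 77.2, 156.1]
tcp_rot: [-3.141, -0.001, 2.728]
ft_force: [-6.1, -3.7, 4.9]
opening: 0.416
grip_force: 16.4
```

```bash
python3 -c "
from h import *
st();dial(1.59,'w6')"
```

```text
t 15.925 pos [497.4  77.2 156.1] rot [-3.1408e+00 -1.0000e-03  2.7280e+00] F [-6.06 -3.66  4.9 ] M [-0.5    0.803  0.035] op 0.416 g 16.4 q [ 0.02  0.4   1.92 -0.    0.83 -1.13]
mark (np.float64(1.5937987196916241), np.float64(134.96653005464492))
```

Request:
move_arm(moves=[0, 0, 0, 0.06, 0, 0, 0, 0.06, 0, 0, 0, 0.06, 0, 0, 0, 0.06, 0, 0, 0, 0.06, 0, 0, 0, 0.06, 0, 0, 0, 0.06, 0, 0, 0, 0.06, 0, 0, 0, 0.06, 0, 0, 0, 0.06])

```text
t: 17.23
eef_pos: [497.6, 77.4, 156.1]
tcp_rot: [-3.141, -0.0, 1.782]
ft_force: [-4.3, -2.3, 4.6]
opening: 0.418
grip_force: 16.4
```

Request:
move_arm(moves=[0, 0, 0, 0.06, 0, 0, 0, 0.06, 0, 0, 0, 0.05, 0, 0, 0, 0.01, 0, 0, 0, 0, 0, 0, 0, 0])

```text
t: 17.98
eef_pos: [497.7, 77.4, 156.1]
tcp_rot: [-3.141, 0.0, 1.506]
ft_force: [-5.4, -1.5, 4.5]
opening: 0.416
grip_force: 16.4
```

```bash
python3 -c "
from h import *
st();dial(.36)"
```

```text
t 17.975 pos [497.7  77.4 156.1] rot [-3.141   0.      1.5062] F [-5.44 -1.55  4.53] M [-0.392  0.744 -0.073] op 0.416 g 16.4 q [0.02 0.4  1.92 0.   0.83 0.09]
mark (np.float64(0.3978077033835993), np.float64(91.49658469945363))
```

Request:
move_arm(moves=[0, 0, 0, 0.008, 0, 0, 0, 0, 0, 0, 0, 0])

```text
t: 18.4
eef_pos: [497.7, 77.4, 156.1]
tcp_rot: [-3.141, 0.0, 1.494]
ft_force: [-4.8, -0.5, 3.9]
opening: 0.416
grip_force: 16.4
```

Request:
move_arm(moves=[0, 0, 0, -0.06, 0, 0, 0, -0.06, 0, 0, 0, -0.06, 0, 0, 0, -0.06, 0, 0, 0, -0.05, 0, 0, 0, -0.015, 0, 0, 0, 0, 0, 0, 0, 0])

```text
t: 19.4
eef_pos: [497.5, 77.3, 156.1]
tcp_rot: [-3.141, -0.0, 1.973]
ft_force: [-5.2, -1.7, 4.6]
opening: 0.418
grip_force: 16.4
```

```bash
python3 -c "
from h import *
st();dial(.84)"
```

```text
t 19.4 pos [497.5  77.3 156.1] rot [-3.1407e+00 -3.0000e-04  1.9729e+00] F [-5.19 -1.68  4.61] M [-0.394  0.816  0.106] op 0.418 g 16.4 q [ 0.02  0.4   1.92 -0.    0.83 -0.38]
mark (np.float64(0.8646857818765983), np.float64(90.46789617486333))
```

Dialled 0, then 37.75, 18.1 and 25.75. Next I release the dial, rise and go to the lever.

Request:
move_arm(moves=[0, 0, 0, 0, 0, 0, 0, 0, 0, 0, 0, 0], claw=60)

```text
t: 19.82
eef_pos: [498.2, 77.4, 156.1]
tcp_rot: [3.141, 0.0, 1.973]
ft_force: [0.2, 0.0, 0.0]
opening: 0.62
grip_force: 0.0
```

Request:
move_arm(moves=[0, 0, -0.13, 0, 0, 0, -0.13, 0, 0, 0, -0.14, 0, 0, 0, 0, 0.09, 0, 0, 0, 0.09, 0, 0, 0, 0.09, 0, 0, 0, 0])

```text
t: 20.7
eef_pos: [498.1, 77.4, 216.1]
tcp_rot: [3.141, 0.0, 1.549]
ft_force: [0.3, -0.3, -0.1]
opening: 0.631
grip_force: 0.0
```

Request:
move_arm(moves=[-0.2, 0.013, 0, 0, -0.2, 0.013, 0, 0, -0.2, 0.013, 0, 0, -0.2, 0.013, 0, 0, -0.2, 0.013, 0, 0, -0.2, 0.013, 0, 0, -0.214, 0.015, 0, 0, 0, 0, 0, 0, 0, 0, 0, 0], claw=50)

```text
t: 21.82
eef_pos: [507.1, -134.6, 216.0]
tcp_rot: [-3.141, -0.0, 1.55]
ft_force: [0.0, 0.1, 0.1]
opening: 0.528
grip_force: 0.0
```

```bash
python3 - <<'E'
from h import *
st(); i=viewer.camera_info("wrist"); im=viewer.read_camera("wrist"); cv2.imwrite("pics/w7.png",im[:,:,::-1])
print(np.round(proj(i,[[508,-65,178],[506,-135,170],[505.7,-155,170]]),1))
np.save("/tmp/i7.npy",i,allow_pickle=True)
E
```

```text
t 21.825 pos [ 507.1 -134.6  216. ] rot [-3.1414e+00 -2.0000e-04  1.5499e+00] F [0.05 0.07 0.12] M [-0.05  -0.091 -0.036] op 0.528 g 0.0 q [-0.39  0.35  1.8   0.    0.99 -0.36]
[[321.2 160. ]
 [320.5 268.1]
 [320.7 296. ]]
```

View pics/w7.png

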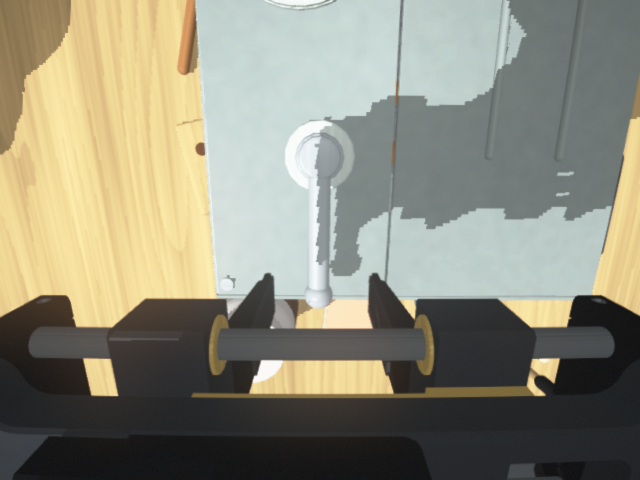

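The wrist view shows the lever straight between the fingers, with its pivot at (320,156) and ball at (318,298). I'll lower and straddle it.

Request:
move_arm(moves=[0, 0, 0.13, 0, 0, 0, 0.13, 0, 0, 0, 0.12, 0, 0, 0, 0, 0])

```text
t: 22.38
eef_pos: [506.8, -134.0, 158.4]
tcp_rot: [-3.14, -0.001, 1.55]
ft_force: [0.3, 0.5, 1.2]
opening: 0.525
grip_force: 0.0
```

Request:
move_arm(moves=[0, 0, 0, 0, 0, 0, 0, 0, 0, 0, 0, 0, 0, 0, 0, 0], claw=17)

```text
t: 22.88
eef_pos: [507.2, -135.1, 159.4]
tcp_rot: [3.141, 0.0, 1.548]
ft_force: [-0.2, -1.0, 0.2]
opening: 0.199
grip_force: 0.0
```

Request:
move_arm(moves=[0.0006, -0.0233, 0, 0.032, 0.0006, -0.0233, 0, 0.032, 0, 0, 0, 0])

```text
t: 23.25
eef_pos: [500.3, -134.6, 159.3]
tcp_rot: [3.141, 0.0, 1.448]
ft_force: [0.7, 0.0, 0.5]
opening: 0.182
grip_force: 0.3
```

```bash
python3 -c "
from h import *
st()"
```

```text
t 23.25 pos [ 500.3 -134.6  159.3] rot [3.1411e+00 3.0000e-04 1.4481e+00] F [0.71 0.04 0.46] M [-0.055 -0.252  0.018] op 0.182 g 0.3 q [-0.39  0.41  1.88 -0.    0.85 -0.27]
```

Request:
move_arm(moves=[0.0006, -0.0233, 0, 0.032, 0.0006, -0.0233, 0, 0.032, 0, 0, 0, 0])

```text
t: 23.62
eef_pos: [493.4, -133.5, 159.3]
tcp_rot: [3.141, 0.0, 1.349]
ft_force: [1.0, -0.6, -1.0]
opening: 0.174
grip_force: 0.5
```

Request:
move_arm(moves=[0.0006, -0.0233, 0, 0.032, 0, 0, 0, 0])

```text
t: 23.88
eef_pos: [490.1, -132.6, 159.2]
tcp_rot: [3.141, 0.0, 1.299]
ft_force: [0.4, -1.8, 0.3]
opening: 0.173
grip_force: 0.7
```

Request:
move_arm(moves=[0.0006, -0.0233, 0, 0.032, 0, 0, 0, 0])

```text
t: 24.12
eef_pos: [486.7, -131.5, 159.2]
tcp_rot: [3.142, 0.0, 1.249]
ft_force: [1.8, -1.5, 0.3]
opening: 0.177
grip_force: 0.7
```

Request:
move_arm(moves=[0.0006, -0.0233, 0, 0.032, 0, 0, 0, 0])

```text
t: 24.38
eef_pos: [483.3, -130.3, 159.2]
tcp_rot: [-3.141, 0.0, 1.199]
ft_force: [0.9, -2.2, 1.0]
opening: 0.183
grip_force: 0.7
```

Request:
move_arm(moves=[0.0006, -0.0233, 0, 0.032, 0, 0, 0, 0])

```text
t: 24.62
eef_pos: [480.1, -128.9, 159.2]
tcp_rot: [-3.141, 0.0, 1.149]
ft_force: [0.7, -1.4, 1.4]
opening: 0.18
grip_force: 0.7
```

Request:
move_arm(moves=[0.0006, -0.0233, 0, 0.032, 0, 0, 0, 0])

```text
t: 24.88
eef_pos: [476.9, -127.3, 159.1]
tcp_rot: [-3.141, 0.0, 1.098]
ft_force: [0.9, -1.1, 0.7]
opening: 0.18
grip_force: 0.7
```

Request:
move_arm(moves=[0.0006, -0.0233, 0, 0.032, 0, 0, 0, 0])

```text
t: 25.12
eef_pos: [473.8, -125.6, 159.1]
tcp_rot: [-3.141, 0.0, 1.048]
ft_force: [2.1, -1.1, 0.4]
opening: 0.178
grip_force: 0.6
```

Request:
move_arm(moves=[0.0006, -0.0233, 0, 0.032, 0, 0, 0, 0])

```text
t: 25.38
eef_pos: [470.8, -123.8, 159.1]
tcp_rot: [-3.141, 0.0, 0.998]
ft_force: [0.9, -1.2, 0.7]
opening: 0.18
grip_force: 0.6
```

Request:
move_arm(moves=[0.0006, -0.0233, 0, 0.032, 0.0006, -0.0233, 0, 0.032, 0.0006, -0.0233, 0, 0.032, 0, 0, 0, 0])

```text
t: 25.88
eef_pos: [462.4, -117.4, 159.1]
tcp_rot: [-3.141, 0.0, 0.847]
ft_force: [0.7, -1.7, 0.5]
opening: 0.179
grip_force: 0.4
```

Past the binding range at low force, so the combination is right. Continuing.

Request:
move_arm(moves=[0.0006, -0.0233, 0, 0.032, 0.0006, -0.0233, 0, 0.032, 0.0006, -0.0233, 0, 0.032, 0, 0, 0, 0])

```text
t: 26.38
eef_pos: [455.1, -109.8, 159.0]
tcp_rot: [-3.141, 0.0, 0.696]
ft_force: [0.3, -1.3, -0.5]
opening: 0.179
grip_force: 0.3
```

Request:
move_arm(moves=[0.0006, -0.0233, 0, 0.032, 0.0006, -0.0233, 0, 0.032, 0, 0, 0, 0])

```text
t: 26.75
eef_pos: [451.0, -104.2, 159.0]
tcp_rot: [-3.141, 0.0, 0.596]
ft_force: [-1.1, 0.0, -0.4]
opening: 0.177
grip_force: 0.0
```

Request:
move_arm(moves=[0.0006, -0.0233, 0, 0.032, 0.0006, -0.0233, 0, 0.032, 0, 0, 0, 0])

```text
t: 27.12
eef_pos: [447.4, -98.2, 159.0]
tcp_rot: [-3.141, 0.0, 0.495]
ft_force: [-0.2, 0.0, 0.8]
opening: 0.18
grip_force: 0.0
```

```bash
python3 - <<'E'
from h import *
st(); im=viewer.read_camera("side"); cv2.imwrite("pics/s8.png",im[:,:,::-1])
E
```

```text
t 27.125 pos [447.4 -98.2 159. ] rot [-3.1411e+00  3.0000e-04  4.9540e-01] F [-0.24  0.05  0.84] M [-0.026 -0.032 -0.035] op 0.18 g 0.0 q [-0.36  0.33  2.02  0.    0.79  0.71]
```

View pics/s8.png

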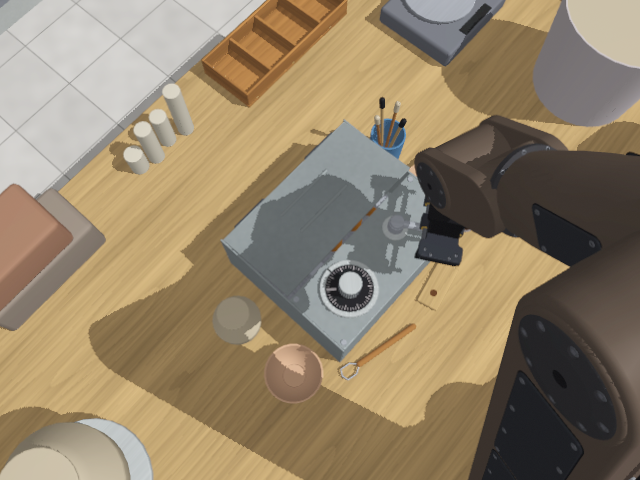

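The side view shows the fingers still on the lever and the lid seam possibly starting to gap near (365,225). I'll wait briefly and measure the change.

Request:
move_arm(moves=[0, 0, 0, 0, 0, 0, 0, 0, 0, 0, 0, 0, 0, 0, 0, 0, 0, 0, 0, 0, 0, 0, 0, 0])

```text
t: 27.92
eef_pos: [447.4, -98.4, 159.1]
tcp_rot: [3.142, 0.0, 0.493]
ft_force: [0.0, -0.3, 0.5]
opening: 0.184
grip_force: 0.0
```

```bash
python3 - <<'E'
from h import *
im=viewer.read_camera("side")[:,:,::-1]; cv2.imwrite("pics/s9.png",im)
o=cv2.imread("pics/s8.png"); print((cv2.absdiff(o,im).max(2)>25).sum())
w=viewer.read_camera("wrist")[:,:,::-1]
cv2.imwrite("pics/c9.png",np.hstack([cv2.resize(im[100:380,200:480],(400,400)),cv2.resize(w,(400,400))]))
E
```

```text
52
```

View pics/c9.png

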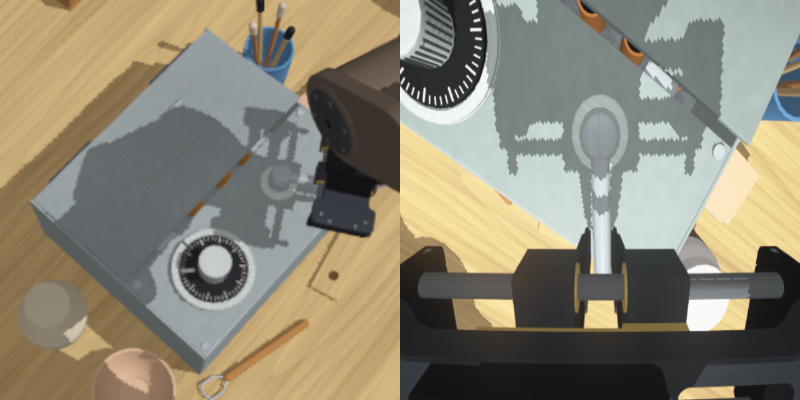

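The wrist view shows the lever still between the fingers and the lid only slightly up. I'll swing a little further, watching the force.

Request:
move_arm(moves=[0.0006, -0.0233, 0, 0.032, 0, 0, 0, 0])

```text
t: 28.28
eef_pos: [445.9, -95.2, 159.2]
tcp_rot: [3.141, -0.0, 0.443]
ft_force: [-0.1, -0.3, -0.5]
opening: 0.177
grip_force: 0.3
```

```bash
cat > d.py <<'E'
from h import *
st(); im=viewer.read_camera("side")[:,:,::-1]; o=cv2.imread("pics/s9.png")
d=cv2.absdiff(o,im).max(2)>25; print("lid diff",d[120:300,220:360].sum()); cv2.imwrite("/tmp/last.png",im)
E
python3 d.py
```

```text
t 28.275 pos [445.9 -95.2 159.2] rot [ 3.1414 -0.      0.443 ] F [-0.13 -0.33 -0.46] M [-0.091  0.028 -0.034] op 0.177 g 0.3 q [-0.36  0.33  2.02 -0.    0.79  0.77]
lid diff 792
```

Request:
move_arm(moves=[0.0006, -0.0233, 0, 0.032, 0, 0, 0, 0, 0, 0, 0, 0])

```text
t: 28.7
eef_pos: [444.5, -92.1, 159.1]
tcp_rot: [-3.141, 0.0, 0.394]
ft_force: [-0.4, 0.1, 0.9]
opening: 0.179
grip_force: 0.2
```

```bash
python3 d.py
```

```text
t 28.7 pos [444.5 -92.1 159.1] rot [-3.1414e+00  2.0000e-04  3.9370e-01] F [-0.43  0.06  0.86] M [-0.093 -0.017 -0.007] op 0.179 g 0.2 q [-0.35  0.33  2.03  0.    0.79  0.83]
lid diff 4617
```

The lid is rising. I'll release and back away.

Request:
move_arm(moves=[0, 0, 0, 0, 0, 0, 0, 0, 0, 0, 0, 0, 0, 0, 0, 0], claw=40)

```text
t: 29.25
eef_pos: [444.5, -92.0, 159.1]
tcp_rot: [3.141, -0.0, 0.392]
ft_force: [0.1, -0.6, -0.7]
opening: 0.418
grip_force: 0.0
```

Request:
move_arm(moves=[0, 0, -0.13, 0, 0, 0, -0.13, 0, 0, 0, -0.13, 0, 0, 0, -0.13, 0, 0, 0, -0.13, 0, 0, 0, 0, 0])

```text
t: 30.0
eef_pos: [444.9, -92.2, 257.5]
tcp_rot: [3.14, -0.002, 0.392]
ft_force: [0.0, -1.0, -0.4]
opening: 0.422
grip_force: 0.0
```

Request:
move_arm(moves=[-0.1, 0.2, 0, 0, -0.1, 0.2, 0, 0, -0.1, 0.2, 0, 0, -0.1, 0.2, 0, 0, -0.1, 0.2, 0, 0, -0.1, 0.2, 0, 0, -0.1, 0.2, 0, 0, 0, 0, 0, 0, 0, 0, 0, 0, 0, 0, 0, 0])

```text
t: 31.25
eef_pos: [427.8, -325.4, 256.4]
tcp_rot: [-3.141, 0.0, 0.393]
ft_force: [0.6, 0.7, -0.0]
opening: 0.42
grip_force: 0.0
```

```bash
python3 - <<'E'
from h import *
st(); im=viewer.read_camera("side")[:,:,::-1]; cv2.imwrite("pics/s10.png",im)
E
```

```text
t 31.25 pos [ 427.8 -325.4  256.4] rot [-3.1412e+00  1.0000e-04  3.9320e-01] F [ 0.56  0.68 -0.03] M [-0.06   0.004 -0.015] op 0.42 g 0.0 q [-0.77  0.32  1.72  0.    1.1   0.4 ]
```

View pics/s10.png

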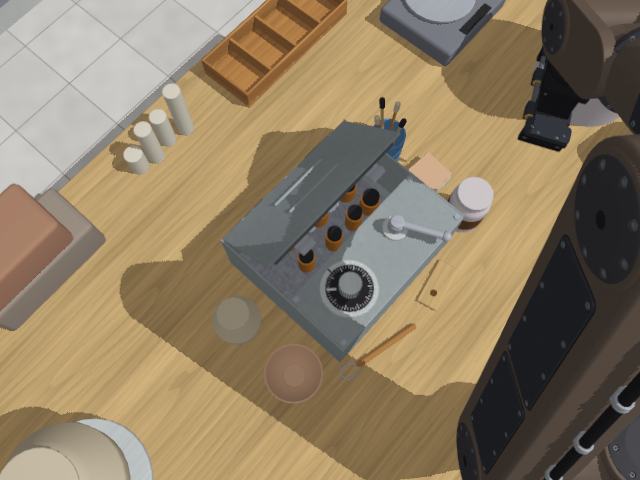

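The lid is up on its strut with the bottles visible near (335,235). The lever is swung to the front, its end near (450,237), and the surrounding items have not moved.

```bash
python3 -c "
from h import *
print(order.job_done())"
```

```text
the job is handed in; nothing more can be done
None
```

The strongbox is open and the job is handed in: the numbers were dialled from the stop, the handle swung over with about 2 N, and the lid came up on its strut, with the pots and tools where they were.

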